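# Slide the loudspeaker onto its tape marks

## Robot

A 6-joint arm with a two-finger parallel gripper is mounted at the origin on the work surface. World frame = base frame: x ahead of the robot, y to its left, z up, the work surface at z = 0. Lengths are in m, angles in rad, forces in N, time in s.
With the tool pointing down it reaches from about 0.4 to 0.825 m from the base axis. Payload 7 kg.
Tool frame: the origin (TCP) lies between the finger pads; the fingertips stand 22 mm ahead of it and the grasp point (between the pads) lies 3 mm ahead of it; x points along the fingers, z is the direction in which the jaws open and shut, and the axes are right-handed (so a half turn about x gives the same grasp; the last joint's range is limited). The gripper opens to 85 mm and grips with 20 to 120 N. Pads are 22 mm wide; open, the fingers measure 114 mm over their backs; the gripper's body (76 mm by 85 mm) begins 54 mm behind the grasp point. The pads swing forward as they close: fully open they stand 13 mm farther back than shut.
Start: joints at [1.595, 0.359, 0.012, 0, -1.224, -0.288], TCP at [0.176, 0.652, 0.253] pointing down, gripper open.
Joint ranges: [-3.07, 3.07], [-1.43, 2.12], [-1.02, 1.25], [-3.03, 1.67], [-3.05, -0], [-3.03, 3.03]. Speed limits (rad/s): [2.39, 2.39, 3.01, 3.14, 3.14, 3.14].

## Interface

Orientations are given as a unit quaternion [w, x, y, z].
In Python, from rig import robot, vision gives the robot as it stands.
- The arm moves only by the shell command python3 -m creep 'ROWS'. ROWS is JSON, a list that holds one entry, the list of rows, each a list of 5 numbers: the gripper command: -1 is shut, 1 is fully open, values between are in proportion, then the shift along the tool's x, y, z normalised to -1 to 1, where 1 is 25 mm, then the turn about the tool's x normalised to -1 to 1, where 1 is 0.08 rad. In form: [[[grip, dx, dy, dz, roll], ...]]. A call has 1 to 20 rows; each row shifts and turns the commanded pose from where the row before left it, along the tool's axes as they then stand; what a row does not reach is not made up. A row lasts 1/10 s, in which the tool goes at most 50 mm and 8.59 degrees, less where a joint would pass 70% of its speed; a pose out of reach is approached as far as the arm can. A call with a number of a shift or a turn outside -1 to 1 is refused whole. A call with a gripper value outside its range is refused whole. The fingers move at their own pace and stop on an object; the grip force is fixed at half the most. Time passes only in rows, so rows that do not move let the fingers close. It gives the time, the measured TCP pose, the force and the opening at its end, in the units of the state.
- robot.sense(): the state, without advancing time (a new reading comes with each control period).
- vision.camera(name): name is "scene" or "side" or "wrist"; returns a dict with "frame" (480x640x3 uint8, red, green, blue), "camera_matrix" (3x3 intrinsics, pixels), "R" (3x3) and "t" (3): a world point X has camera coordinates R X + t; the wrist camera has in their place "mount" (4x4, takes a point from camera to tool coordinates, whose origin is the TCP and whose axes are the tool frame's). Camera axes: x right, y down, z forward; pixel columns grow to the right and rows downward; lengths in m; the calibration is good to about 2 mm. A picture is of the moment at which its call begins: read the wrist's pose just before it. There is no depth.
- robot.finish_job(): hands the job in, once; it reports no verdict.
The state is a dict: "clock": time; "joints": joint angles; "qvel": joint speeds; "tau": joint torques, N m; "tcp_pos": TCP position; "tcp_rot": TCP orientation; "contact_force": force on the tool from outside, world axes, zero at the start; "moment": the same for the moment, N m; "width": opening from 0.0 (shut) to 1.0 (fully open).
Only numpy, scipy, OpenCV 4.12 (cv2) and the standard library are available. Lean on these libraries where they do the work, as an engineer would, in place of code of your own. Each camera call takes 0.05 s, during which the arm holds its last target.

## Task

Push the portable loudspeaker across the table until it stands squarely inside its four black tape corner marks, and then take the hand away from it. It is tall and top-heavy, so push it low down near its base: it must slide along upright on its feet, never rocking or being lifted, and its carrying handle is not to be used. Leave everything else on the table where it is.

Things in the scene. Friction and masses are not known exactly. Their poses are not given: they have to be found in the camera images.
- speaker: battery loudspeaker: black upright box 110 (x) x 160 (y) x 260 mm high, handle on top (to 294 mm), about 1.8 kg, loose on four 9 mm rubber feet 72 mm apart along x, 116 mm along y. Origin: centre of its underside, at table height. x points out of its front (woofer, tweeter), away from the robot; z up. Its back (x = -55 mm) and sides (y = +-80 mm) are flat and upright from 8 mm above the table.
- speaker_back (a point): middle of the plain lower 80 mm of the loudspeaker's back face (towards the robot), 35 mm above the table. Friction on the table is about 0.6: sliding takes roughly 7 to 16 N at any face, and a push more than 60 mm above the table may tip it. Two spread fingertips pushing on the back or a side turn that face square to them
- handle: the loudspeaker's carrying handle, a black rubber bar 16 mm thick, about 100 mm long along the loudspeaker's y, 278 to 294 mm above its underside, over its middle. Fixed to the loudspeaker; its origin is the loudspeaker's origin
- marks: four L-shaped corners of 25 mm wide black tape stuck flat on the table (under 1 mm thick) round the place where the loudspeaker belongs. Origin: the middle of the four corners, at table height; its axes are those that the loudspeaker has when it stands there squarely (x away from the robot). The inner edges of the tape lie at x = +-67 mm and y = +-92 mm, which leaves 12 mm round the loudspeaker
- tape_roll: bystander: roll of black cloth tape lying flat, 95 mm across, 48 mm high, hole 70 mm, just beyond the marks. Origin: centre of its underside
- flask: bystander: small steel bottle standing upright, 70 mm across, 150 mm high. Origin: centre of its underside
- mug: bystander: white mug, 82 mm across, 95 mm high. Origin: centre of its underside
- mic: bystander: hand microphone lying on the table, 227 mm long, 52 mm high. Origin: on the table under its middle; it lies along its x
- phone: bystander: phone lying flat, 150 (x) x 73 (y) x 9 mm. Origin: centre of its underside
- pencil_tin: bystander: flat metal pencil tin, 197 (x) x 72 (y) x 26 mm. Origin: centre of its underside
- battery: bystander: spare battery pack, 102 (x) x 64 (y) x 38 mm. Origin: centre of its underside

How it is judged:
At the end, for the whole second after the job is handed in: The loudspeaker stands still and upright on its feet with its middle within 14 mm of the middle of the marks along each of the marks' axes, turned no more than 0.15 rad from square to them (x of speaker in the frame of marks between -0.014 and 0.014 m and y of speaker in the frame of marks between -0.014 and 0.014 m and angle between the x axis of speaker and the x axis of marks, either way round below 0.15 rad and angle between speaker's own z axis and vertical below 0.03 rad and height (world z) of speaker below 0.005 m and linear speed of speaker below 0.01 m/s); the robot touches nothing.
It fails at once if the loudspeaker rocks or tips (more than 0.08 rad from upright) (angle between speaker's own z axis and vertical above 0.08 rad).
It fails at once if the loudspeaker is lifted (its underside 12 mm or more above the table) (height (world z) of speaker above 0.012 m).
It fails at once if the carrying handle is touched by the fingers (contact force between the fingers and handle above 1 N).
It fails at once if something else on the table is moved by more than 25 mm (distance of any of tape_roll, flask, mug, mic, phone, pencil_tin, battery from where it was at the start of the episode above 0.025 m).
It also fails if it takes over 64 s, if anything falls off the work surface, if the arm or the gripper's body presses on something with over 40 N, if the wrist force passes 120 N, or if a joint passes its speed limit or range.

## Working session

There is one attempt and no reset: what is moved stays moved. The work goes in short steps, Python scripts to look and compute and a shell command to move; the robot and the scene stay as the last step left them, time stands still between calls to the robot, and variables do not carry over. Pictures are saved under pics/ and viewed, and the job is handed in when it is done.

```bash
mkdir -p pics; ls; python3 - <<'E'
from rig import robot, vision
import cv2
s=robot.sense();print({k:s[k] for k in("clock","joints","tcp_pos","tcp_rot","contact_force","width")})
for n in("scene","side","wrist"):
    c=vision.camera(n);cv2.imwrite(f"pics/{n}0.png",c["frame"][:,:,::-1])
    print(n,c["camera_matrix"],c.get("R"),c.get("t"),c.get("mount"))
E
```

```text
pics
{'clock': 0.0, 'joints': array([ 1.59506656e+00,  3.59366635e-01,  1.10532464e-02, -3.66106005e-04,
       -1.22413039e+00, -2.88109579e-01]), 'tcp_pos': array([0.17592784, 0.65119068, 0.25237145]), 'tcp_rot': array([-0.43025106, -0.56100971, -0.42945247,  0.56189207]), 'contact_force': array([-0.29439532, -0.37587807, -0.02399322]), 'width': 0.996212191510529}
scene [[621.82051701   0.         319.62586258]
 [  0.         621.82051701 238.83611891]
 [  0.           0.           1.        ]] [[ 0.84530535  0.53407323 -0.01498824]
 [ 0.40597669 -0.66029175 -0.63182096]
 [-0.34733528  0.52799676 -0.77496943]] [-0.46902688 -0.2125571   1.80151039] None
side [[599.23480644   0.         314.28048496]
 [  0.         599.23480644 239.42217171]
 [  0.           0.           1.        ]] [[ 0.90815261 -0.41824125  0.01825067]
 [-0.29543751 -0.67116949 -0.67988837]
 [ 0.29660666  0.61205047 -0.73308848]] [-0.51585219  0.21233262  1.39721077] None
wrist [[336.92242514   0.         321.58714018]
 [  0.         336.92242514 235.95885922]
 [  0.           0.           1.        ]] None None [[-5.07506693e-04 -3.08596242e-01  9.51192989e-01 -1.20872318e-01]
 [-7.15249014e-04 -9.51192756e-01 -3.08596548e-01  7.83277158e-02]
 [ 9.99999615e-01 -8.36954661e-04  2.62013532e-04 -6.97680652e-04]
 [ 0.00000000e+00  0.00000000e+00  0.00000000e+00  1.00000000e+00]]
```

View pics/scene0.png

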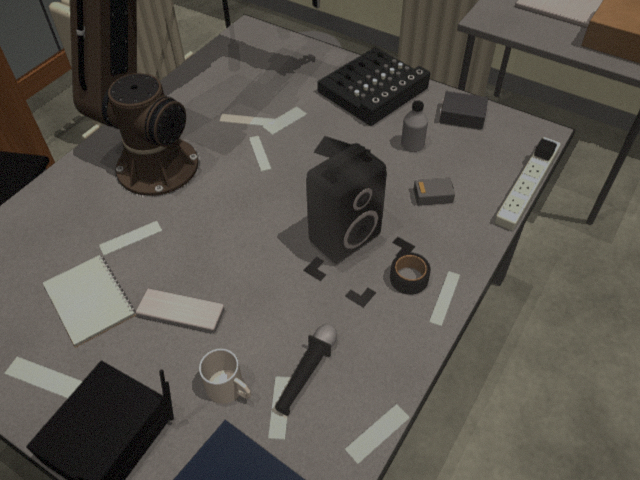

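View pics/side0.png

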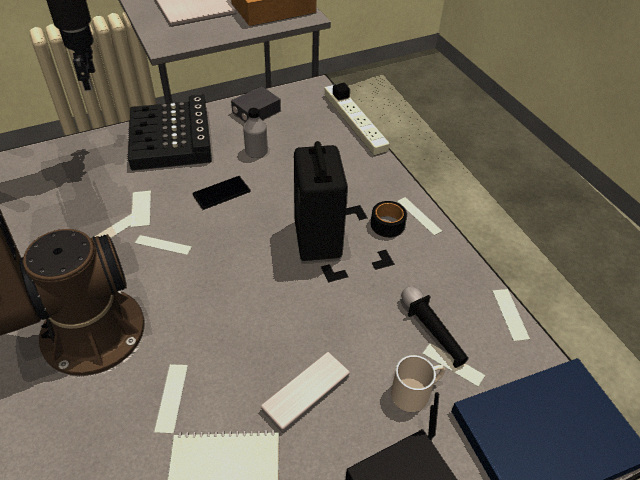

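View pics/wrist0.png

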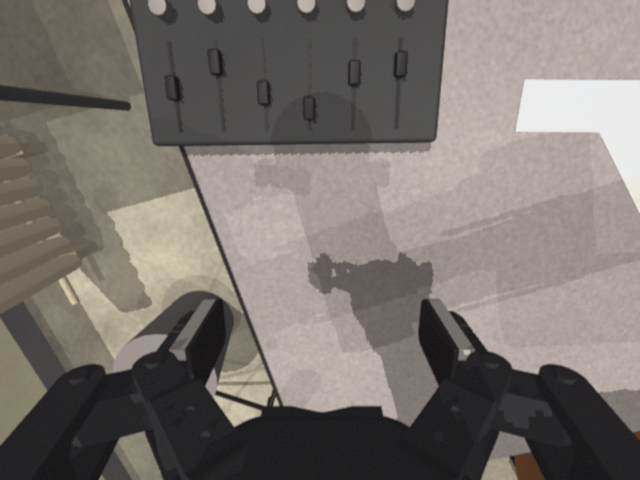

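```bash
python3 - <<'E'
import cv2
a=cv2.imread("pics/scene0.png");b=cv2.imread("pics/side0.png")
def crop(im,x,y,w,h,k,n):
    c=im[y:y+h,x:x+w]; c=cv2.convertScaleAbs(c,alpha=1.7,beta=10); cv2.imwrite(n,cv2.resize(c,None,fx=k,fy=k,interpolation=cv2.INTER_CUBIC))
crop(a,290,135,160,180,3.33,"pics/s1.png") if 0 else crop(a,290,135,160,180,3,"pics/s1.png")
crop(b,270,130,150,160,3.5,"pics/d1.png") if 0 else crop(b,270,130,150,160,3,"pics/d1.png")
E
```

```text
(no output)
```

View pics/s1.png

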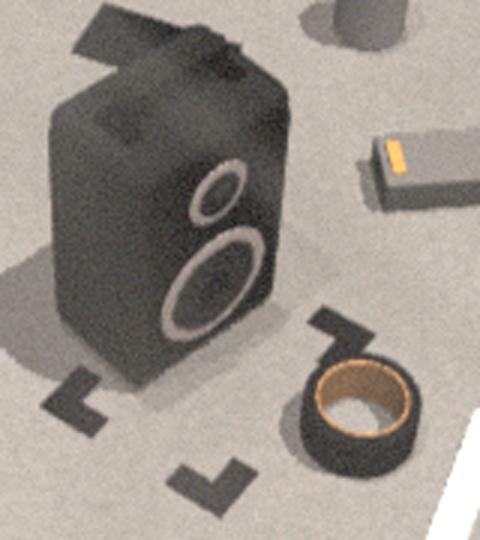

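View pics/d1.png

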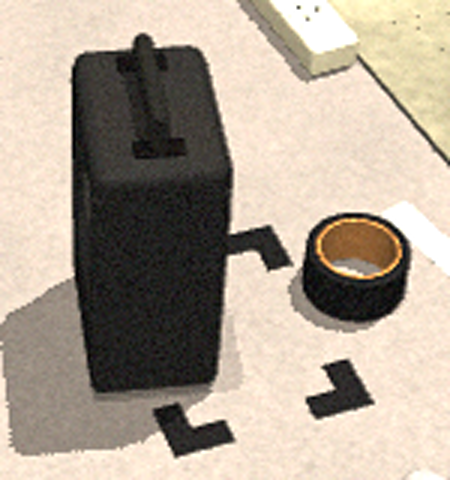

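```bash
cat > h.py <<'E'
import numpy as np, cv2
from scipy.optimize import least_squares
CAM={}
def cams():
    from rig import vision
    return {n:vision.camera(n) for n in("scene","side")}
def proj(c,X):
    p=(np.asarray(c["R"])@np.atleast_2d(X).T).T+c["t"]; q=(c["camera_matrix"]@p.T).T; return q[:,:2]/q[:,2:]
def place(p,L):
    L=np.atleast_2d(L).astype(float); c,s=np.cos(p[2]),np.sin(p[2])
    return np.c_[p[0]+c*L[:,0]-s*L[:,1],p[1]+s*L[:,0]+c*L[:,1],L[:,2]]
def fit(obs,x0):
    f=lambda p:np.concatenate([(proj(c,place(p,L))-u).ravel() for c,L,u in obs])
    r=least_squares(f,x0,loss="soft_l1"); return r.x,f(r.x).reshape(-1,2)
def ray(c,u,z):
    R,t=np.asarray(c["R"]),np.asarray(c["t"]); d=R.T@np.linalg.inv(c["camera_matrix"])@np.array([u[0],u[1],1.]); o=-R.T@t
    return (o+d*(z-o[2])/d[2])[:2]
E
python3 - <<'E'
from h import *
C=cams(); a,b=C["scene"],C["side"]
S=lambda x,y:np.array([290+x/3,135+y/3]); D=lambda x,y:np.array([270+x/3,130+y/3])
o=lambda i,j,k:[i*(.067+.025*k),j*(.092+.025*k),0]
Ls=[o(-1,-1,1),o(-1,-1,0),o(1,-1,1),o(1,-1,0),o(1,1,1)]
us=[S(40,405),S(77,405),S(222,517),S(212,487),S(375,335)]
ud=[D(180,455),D(190,428),D(373,402),D(338,390),D(272,227)]
for u in us: print(ray(a,u,0))
for u in ud: print(ray(b,u,0))
for ob in ([(a,Ls,us)],[(b,Ls,ud)],[(a,Ls,us),(b,Ls,ud)]):
    x,r=fit(ob,[.6,.1,0]);print(x,np.abs(r).max(),r.round(1).tolist())
print('speaker')
l=lambda i,j,z=.008:[i*.055,j*.08,z]
Lsp=[l(1,-1),l(-1,-1),l(1,1)];u=[S(138,385),S(57,313),S(275,295)]
Ld=[l(-1,1),l(-1,-1)];v=[D(95,390),D(217,385)]
for q in u:print(ray(a,q,.008))
for q in v:print(ray(b,q,.008))
for ob in ([(a,Lsp,u)],[(b,Ld,v)],[(a,Lsp,u),(b,Ld,v)]):
    x,r=fit(ob,[.6,.1,0]);print(x,r.round(1).tolist())
print('bystanders: flask,roll')
print(ray(a,(415,150),0),ray(a,(408,288),0),ray(b,(386,232),0),"phone",ray(b,(197,193),0),ray(b,(205,207),0),ray(b,(249,190),0),ray(b,(241,178),0))
print("battery",ray(a,(418,202),0),ray(a,(452,202),0), "flask", ray(b,(256,158),0))
E
```

```text
[ 0.56511585 -0.09258431]
[ 0.59140011 -0.07638004]
[ 0.74897053 -0.10896063]
[ 0.72795044 -0.08833664]
[0.7688045  0.12030458]
[ 0.56896637 -0.09261735]
[ 0.58953413 -0.06956722]
[ 0.74703237 -0.10737717]
[ 0.72599489 -0.08311131]
[0.76843476 0.12070765]
[ 0.667341    0.0124139  -0.08465761] 1.2973476236328452 [[-0.6, 1.2], [1.1, -0.5], [-0.6, 0.9], [0.1, -1.3], [0.2, -0.2]]
[ 0.66720558  0.01554571 -0.09195916] 1.4907955973038725 [[-1.5, 0.5], [0.9, -0.2], [0.7, 0.4], [-0.3, -0.2], [-0.1, -0.8]]
[ 0.66703994  0.01411548 -0.08825077] 1.851492655380298 [[-0.4, 0.5], [1.3, -1.2], [-0.5, 0.4], [0.2, -1.9], [0.5, -0.6], [-1.1, 1.0], [1.3, 0.2], [1.1, 0.7], [-0.0, 0.1], [-0.1, -0.5]]
speaker
[ 0.62694587 -0.03705128]
[ 0.5271617  -0.00739418]
[0.67731858 0.10855318]
[ 0.5301009 -0.0041847]
[ 0.62877121 -0.04151287]
[ 0.60142565  0.05218301 -0.31265399] [[-0.0, 1.4], [-0.8, -0.5], [0.9, -0.6]]
[0.65345379 0.04604259 0.33838872] [[-0.9, -32.5], [0.8, 1.7]]
[ 0.60498732  0.05002292 -0.32107467] [[0.4, 2.5], [-0.1, 0.4], [1.7, 0.8], [-5.8, -42.4], [-40.9, 3.1]]
bystanders: flask,roll
[0.60496707 0.44523124] [ 0.81248981 -0.00402837] [0.78361515 0.0015192 ] phone [0.36092679 0.35628644] [0.36426141 0.29176108] [0.50201501 0.30858359] [0.49876685 0.36710237]
battery [0.70546294 0.26398291] [0.78420434 0.31222829] flask [0.57229294 0.43565723]
```

```bash
python3 - <<'E'
from h import *
C=cams(); a,b=C["scene"],C["side"]
S=lambda x,y:np.array([290+x/3,135+y/3]); D=lambda x,y:np.array([270+x/3,130+y/3])
l=lambda i,j,z=.008:[i*.055,j*.08,z]
Lsp=[l(1,-1),l(-1,-1),l(1,1)];u=[S(138,385),S(57,313),S(275,295)]
Ld=[l(-1,-1),l(1,-1)];v=[D(95,390),D(217,385)]
x,r=fit([(a,Lsp,u),(b,Ld,v)],[.6,.1,0]);print(x,r.round(1).tolist())
m=[.667,.014,-.088]
def draw(p,q,n):
  for k,c in C.items():
    im=c["frame"][:,:,::-1].copy()
    for Z,col in((.008,(0,255,0)),(.26,(0,255,255))):
        cv2.polylines(im,[np.int32(proj(c,place(p,[l(1,1,Z),l(1,-1,Z),l(-1,-1,Z),l(-1,1,Z)])).round())],1,col)
    for w in((.067,.092),(.092,.117)):
        cv2.polylines(im,[np.int32(proj(c,place(q,[[w[0]*i,w[1]*j,0] for i,j in((1,1),(1,-1),(-1,-1),(-1,1))])).round())],1,(0,0,255))
    x0,y0=(280,130) if k=="scene" else(260,120)
    cv2.imwrite(f"pics/{n}_{k}.png",cv2.resize(im[y0:y0+190,x0:x0+190],None,fx=3,fy=3))
draw(x,m,"ov0")
E
python3 -c "
import cv2,numpy as np
cv2.imwrite('pics/ov0.png',cv2.resize(np.hstack([cv2.imread('pics/ov0_scene.png'),cv2.imread('pics/ov0_side.png')]),(800,400)))"
```

```text
[ 0.60259222  0.05226292 -0.31736064] [[0.2, 1.5], [-0.4, -0.5], [1.3, -0.3], [-1.3, 1.2], [0.3, -0.3]]
```

View pics/ov0.png

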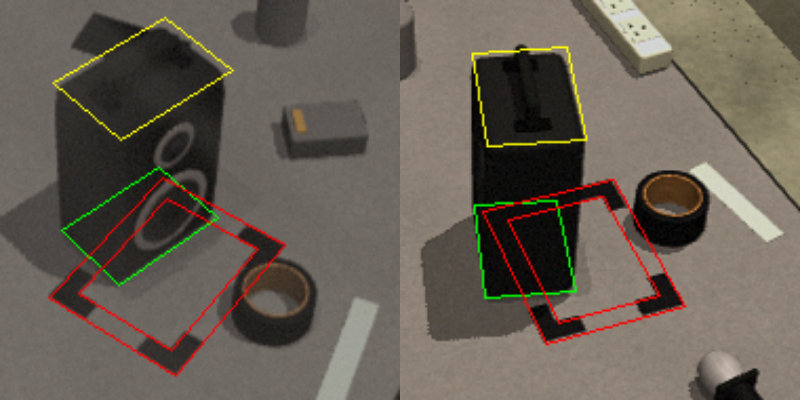

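```bash
python3 - <<'E'
from h import *
from scipy.spatial.transform import Rotation as Ro
from rig import robot
s=robot.sense();q=s["tcp_rot"];print(Ro.from_quat(np.r_[q[1:],q[0]]).as_matrix().round(3))
C=cams()
im=C["side"]["frame"][:,:,::-1]; print(proj(C["side"],[s["tcp_pos"]]),proj(C["scene"],[s["tcp_pos"]]))
im=cv2.convertScaleAbs(im[0:120,20:180],alpha=2.5,beta=20)
cv2.imwrite("pics/g.png",cv2.resize(im,None,fx=5,fy=5,interpolation=cv2.INTER_CUBIC))
E
```

```text
[[-0.     0.965 -0.261]
 [-0.    -0.261 -0.965]
 [-1.     0.     0.   ]]
[[89.42388567 77.58573157]] [[327.50479503  -1.96215344]]
```

View pics/g.png

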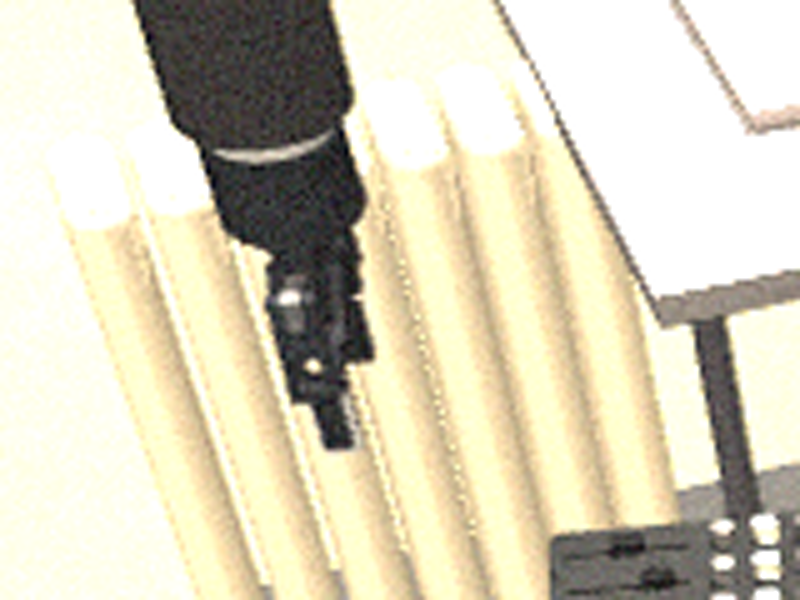

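```bash
python3 -m creep '[[[1,0,0.82,0.9,0],[1,0,0.82,0.9,0],[1,0,0.82,0.9,0],[1,0,0.82,0.9,0],[1,0,0.82,0.9,0],[1,0,0.82,0.9,0],[1,0,0.82,0.9,0],[1,0,0.82,0.9,0],[1,0,0.82,0.9,0],[1,0,0.82,0.9,0],[1,0,0.82,0.9,0],[1,0,0.82,0.9,0],[1,0,0.82,0.9,0],[1,0,0.82,0.9,0],[1,0,0.82,0.9,0],[1,0,0.82,0.9,0],[1,0,0.82,0.9,0],[1,0,0.82,0.9,0],[1,0,0.82,0.9,0],[1,0,0.82,0.9,0]]]'
python3 -m creep '[[[1,0,0,0,1],[1,0,0,0,1],[1,0.4,0,0,1],[1,0.4,0,0,1],[1,0.4,0,0,1],[1,0.4,0,0,1],[1,0.4,0,0,1],[1,0.4,0,0,1],[1,0.4,0,0,1],[1,0.4,0,0,1],[1,0.4,0,0,1],[1,0.4,0,0,1],[1,0.4,0,0,1],[1,0.4,0,0,1],[1,0.4,0,0,1],[1,0.4,0,0,1],[1,0.4,0,0,1],[1,0.4,0,0,1],[1,0,0,0,0],[1,0,0,0,0]]]'
cat >> h.py <<'E'
from scipy.spatial.transform import Rotation as Ro
def st():
    from rig import robot
    s=robot.sense();q=s["tcp_rot"];M=Ro.from_quat(np.r_[q[1:],q[0]]).as_matrix()
    print("t",round(s["clock"],2),"tcp",s["tcp_pos"].round(4),"-z yaw",np.arctan2(-M[1,2],-M[0,2]).round(4),"tilt",(M[2].round(3)),"F",s["contact_force"].round(1),"M",s["moment"].round(2),"w",round(s["width"],2),"j",s["joints"].round(2))
    return s,M
def snap(n,rs=None,rd=None,k=3,al=1.6):
    C=cams()
    for c,r in(("scene",rs),("side",rd)):
        if r is None: continue
        im=C[c]["frame"][:,:,::-1]; x,y,w,h=r
        cv2.imwrite(f"pics/{n}_{c}.png",cv2.resize(cv2.convertScaleAbs(im[y:y+h,x:x+w],alpha=al,beta=10),None,fx=k,fy=k,interpolation=cv2.INTER_CUBIC))
    return C
E
python3 - <<'E'
from h import *
s,M=st();C=snap("a",(200,40,200,200),(130,60,230,200),3,2)
for c in C.values(): print(proj(c,[s["tcp_pos"]]))
E
```

```text
clock: 2.45
tcp_pos: [0.4549, 0.1091, 0.2537]
tcp_rot: [0.43, 0.562, 0.43, -0.561]
contact_force: [1.1, 0.4, 0.3]
width: 1.003
clock: 4.45
tcp_pos: [0.4546, 0.1103, 0.0935]
tcp_rot: [-0.046, 0.706, -0.046, -0.706]
contact_force: [0.1, 0.7, -0.0]
width: 0.995
t 4.45 tcp [0.4546 0.1103 0.0935] -z yaw -0.1306 tilt [-1.  0. -0.] F [ 0.1  0.7 -0. ] M [ 0.03 -0.01  0.01] w 1.0 j [ 0.66  0.19 -0.64  0.   -0.73 -0.79]
[[309.22831425 177.80710883]]
[[256.57944582 216.099243  ]]
```

View pics/a_side.png

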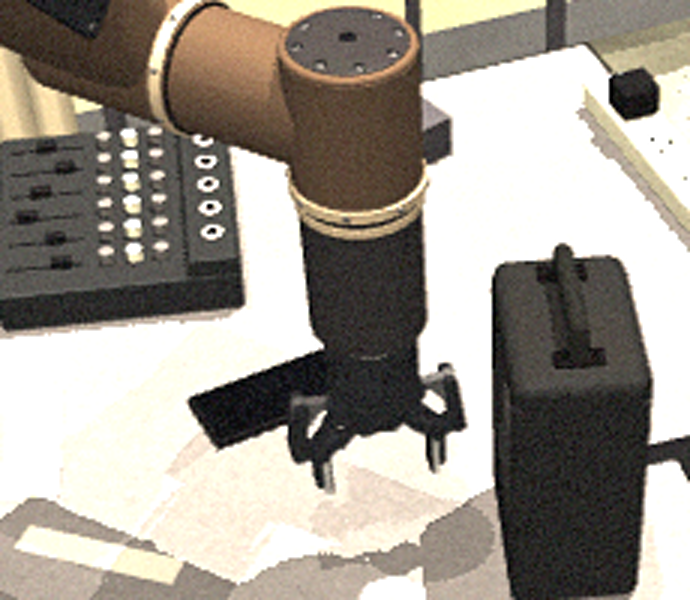

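View pics/a_scene.png

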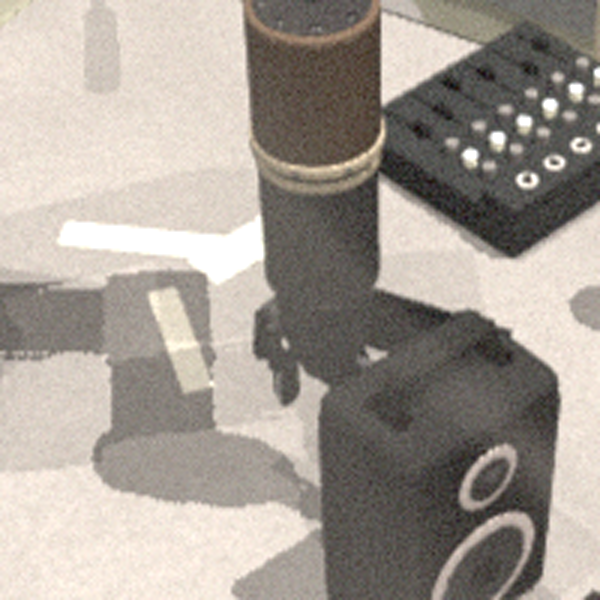

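```bash
python3 - <<'E'
from h import *
from rig import vision
s,M=st()
f=[vision.camera("side") for _ in range(6)];c=f[0]
im=np.mean([g["frame"] for g in f],0)[:,:,::-1]
x,y,w,h=215,170,80,60;k=10
o=cv2.resize(np.clip(im[y:y+h,x:x+w]*2.5+10,0,255).astype(np.uint8),None,fx=k,fy=k,interpolation=cv2.INTER_CUBIC)
# grid in tool xz-plane (y=0), heights above tcp
for H in(-.01,0,.02,.04,.06,.08):
    P=proj(c,[s["tcp_pos"]+M@np.array([-H,0,zz]) for zz in(.08,-.08)])
    P=((P-[x,y]+.5)*k).astype(int); cv2.line(o,P[0].tolist(),P[1].tolist(),(0,0,255) if H==0 else(0,200,0),1)
for Z in(-.04,-.057,-.07,-.08,.057,.07,.08):
    P=proj(c,[s["tcp_pos"]+M@np.array([-H,0,Z]) for H in(-.01,.1)]);P=((P-[x,y]+.5)*k).astype(int); cv2.line(o,P[0].tolist(),P[1].tolist(),(255,120,0),1)
cv2.imwrite("pics/k.png",o)
E
```

```text
t 4.55 tcp [0.4549 0.1105 0.0939] -z yaw -0.1311 tilt [-1.    -0.001 -0.001] F [-0.4  0.6  0. ] M [-0.02 -0.09 -0.02] w 1.0 j [ 0.66  0.19 -0.64  0.   -0.73 -0.79]
```

View pics/k.png

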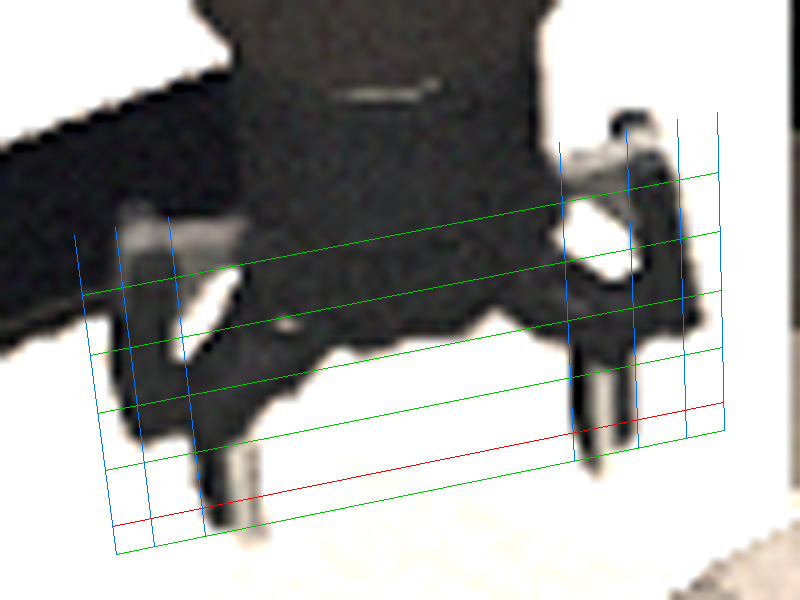

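```bash
python3 -m creep '[[[1,0,0,0,0.87],[1,0,0.42,-0.29,0],[1,0,0.42,-0.29,0],[1,0.8,0,0,0],[1,0.8,0,0,0],[1,0.8,0,0,0],[1,0.75,0,0,0],[1,0,0,0,0],[1,0,0,0,0]]]'
python3 - <<'E'
from h import *
s,M=st();C=snap("b",None,(200,120,180,150),4,2.2)
E
```

```text
clock: 5.75
tcp_pos: [0.4646, 0.0861, 0.0146]
tcp_rot: [0.071, -0.703, 0.072, 0.704]
contact_force: [0.1, -0.0, 0.4]
width: 0.998
t 5.75 tcp [0.4646 0.0861 0.0146] -z yaw -0.2023 tilt [-1.     0.001  0.001] F [ 0.1 -0.   0.4] M [-0.02 -0.    0.07] w 1.0 j [ 0.6   0.34 -0.71  0.   -0.53 -0.8 ]
```

View pics/b_side.png

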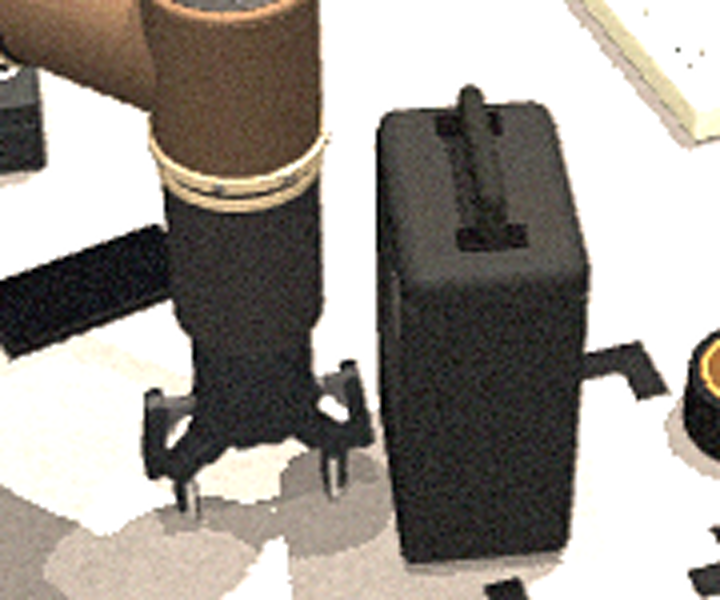

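```bash
python3 -m creep '[[[1,0,0.04,-0.12,0],[1,0,0.04,-0.12,0],[1,0,0.04,-0.12,0],[1,0,0.04,-0.12,0],[1,0,0.04,-0.12,0],[1,0,0,0,0]]]'
python3 -c "
from h import *
st()"
python3 -m creep '[[[1,0,0.02,-0.06,0],[1,0,0.02,-0.06,0],[1,0,0.02,-0.06,0],[1,0,0,0,0]]]'
python3 -c "
from h import *
st();snap('c',None,(200,120,180,150),4,2.2)"
```

```text
clock: 6.45
tcp_pos: [0.4763, 0.078, 0.014]
tcp_rot: [0.071, -0.702, 0.072, 0.705]
contact_force: [-6.6, 1.3, 1.0]
width: 1.001
t 6.45 tcp [0.4763 0.078  0.014 ] -z yaw -0.2036 tilt [-1.     0.002  0.003] F [-6.6  1.3  1. ] M [ 0.47  1.99 -0.06] w 1.0 j [ 0.57  0.35 -0.68 -0.   -0.54 -0.77]
clock: 6.85
tcp_pos: [0.4798, 0.0756, 0.014]
tcp_rot: [0.071, -0.702, 0.072, 0.705]
contact_force: [-10.2, 3.3, 2.2]
width: 0.999
t 6.85 tcp [0.4798 0.0756 0.014 ] -z yaw -0.2035 tilt [-1.     0.002  0.004] F [-10.2   3.3   2.2] M [0.97 2.8  0.03] w 1.0 j [ 0.56  0.36 -0.67 -0.   -0.55 -0.76]
```

View pics/c_side.png

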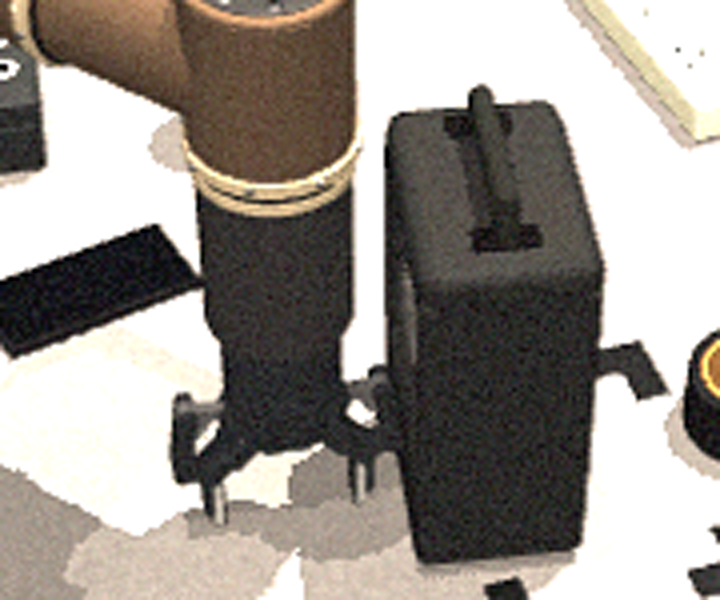

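```bash
python3 -m creep '[[[1,0,0.03,-0.1,0],[1,0,0.03,-0.1,0],[1,0,0.03,-0.1,0],[1,0,0.03,-0.1,0],[1,0,0.03,-0.1,0],[1,0,0.03,-0.1,0],[1,0,0.03,-0.1,0],[1,0,0.03,-0.1,0],[1,0,0,0,0]]]'
python3 -c "
from h import *
st();snap('d',(290,135,160,180),(270,130,150,160),4,2)"
```

```text
clock: 7.85
tcp_pos: [0.4979, 0.0655, 0.0137]
tcp_rot: [0.071, -0.702, 0.073, 0.705]
contact_force: [-8.2, 2.4, -0.6]
width: 1.002
t 7.85 tcp [0.4979 0.0655 0.0137] -z yaw -0.2038 tilt [-1.     0.003  0.005] F [-8.2  2.4 -0.6] M [ 0.82  2.61 -0.05] w 1.0 j [ 0.52  0.38 -0.64 -0.   -0.56 -0.72]
```

View pics/d_side.png

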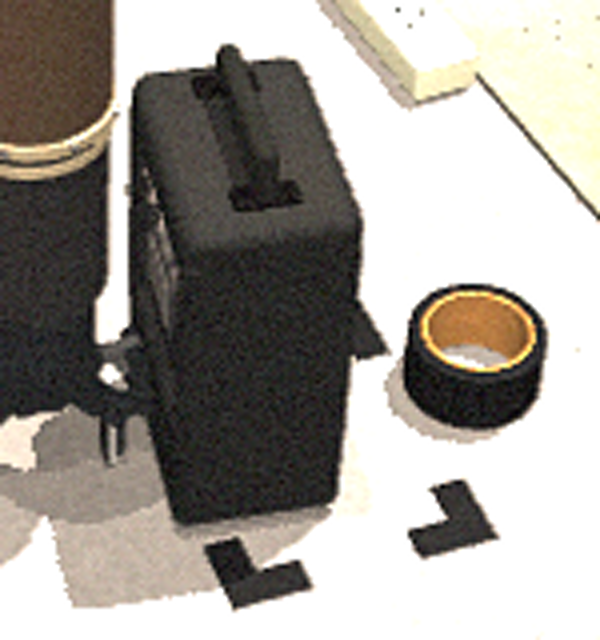

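View pics/d_scene.png

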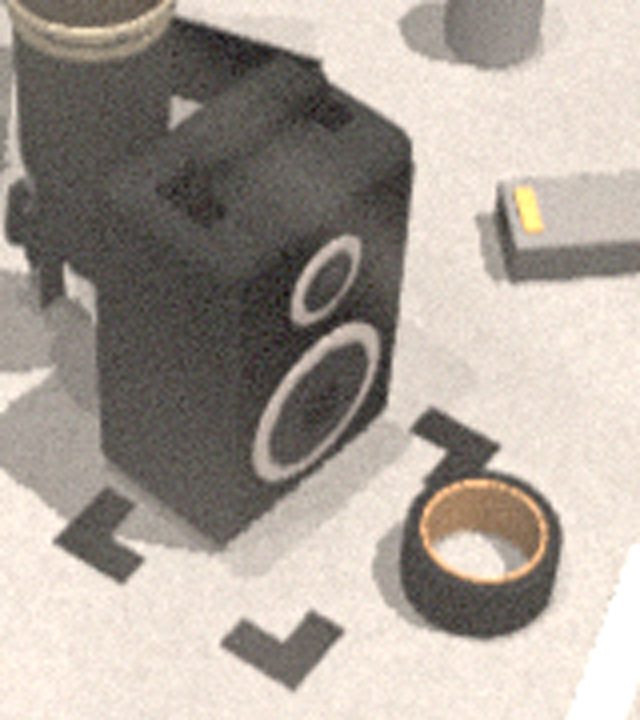

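```bash
cat >> h.py <<'E'
MK=np.array([.667,.0141,-.0882])
l=lambda i,j,z=.008:[i*.055,j*.08,z]
def spk(us,ud,k=4,os=(290,135),od=(270,130),name="ov"):
    """us: scene px FR,BR,FL ; ud: side px BR,FR"""
    C=cams();a,b=C["scene"],C["side"]
    u=np.array(us)/k+os; v=np.array(ud)/k+od
    p,r=fit([(a,[l(1,-1),l(-1,-1),l(1,1)],u),(b,[l(-1,-1),l(1,-1)],v)],[.65,.02,-.1])
    print("spk",p.round(4),"res",r.round(1).tolist())
    d=p-MK;c,s=np.cos(MK[2]),np.sin(MK[2]);print("in marks: x",round(c*d[0]+s*d[1],4),"y",round(-s*d[0]+c*d[1],4),"yaw",round(d[2],3))
    out=[]
    for n,c in C.items():
        im=cv2.convertScaleAbs(c["frame"][:,:,::-1],alpha=1.8)
        for Z,col in((.008,(0,255,0)),(.26,(0,255,255))):
            cv2.polylines(im,[np.int32(4*proj(c,place(p,[l(1,1,Z),l(1,-1,Z),l(-1,-1,Z),l(-1,1,Z)])))],1,col,1,cv2.LINE_AA,2)
        x0,y0=(280,130) if n=="scene" else(260,120)
        out.append(cv2.resize(im[y0:y0+190,x0:x0+190],(400,400),interpolation=cv2.INTER_CUBIC))
    cv2.imwrite(f"pics/{name}.png",np.hstack(out)); return p
E
python3 -c "
from h import *
spk([(223,548),(103,455),(385,410)],[(178,522),(333,505)],name='ov1')"
```

```text
spk [ 0.627   0.0422 -0.2292] res [[0.1, 0.4], [-0.9, -0.9], [2.5, -0.6], [-0.9, 1.6], [1.8, -0.1]]
in marks: x -0.0423 y 0.0245 yaw -0.141
```

View pics/ov1.png

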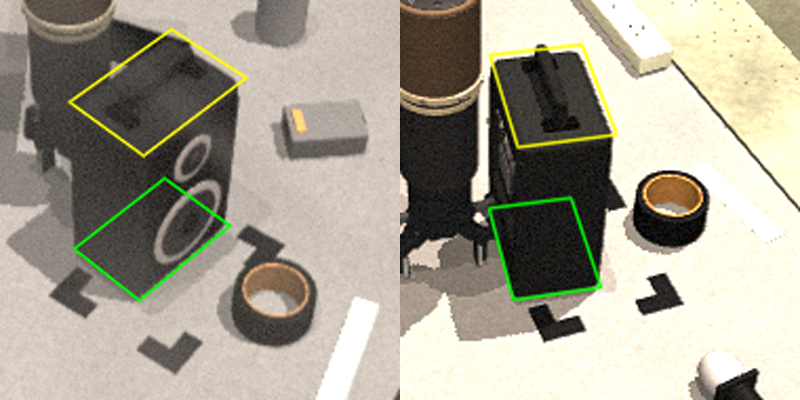

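```bash
python3 -m creep '[[[1,0,0.05,-0.1,0],[1,0,0.05,-0.1,0],[1,0,0.05,-0.1,0],[1,0,0.05,-0.1,0],[1,0,0.05,-0.1,0],[1,0,0.05,-0.1,0],[1,0,0.05,-0.1,0],[1,0,0.05,-0.1,0],[1,0,0.05,-0.1,0],[1,0,0.05,-0.1,0],[1,0,0,0,0]]]'
python3 -c "
from h import *
st();snap('e',(290,135,160,180),(270,130,150,160),4,2)"
```

```text
clock: 9.15
tcp_pos: [0.5203, 0.0486, 0.0137]
tcp_rot: [0.071, -0.702, 0.072, 0.705]
contact_force: [-7.7, 0.7, 1.0]
width: 1.002
t 9.15 tcp [0.5203 0.0486 0.0137] -z yaw -0.2031 tilt [-1.     0.002  0.004] F [-7.7  0.7  1. ] M [0.45 1.98 0.06] w 1.0 j [ 0.47  0.4  -0.59 -0.   -0.58 -0.67]
```

View pics/e_side.png

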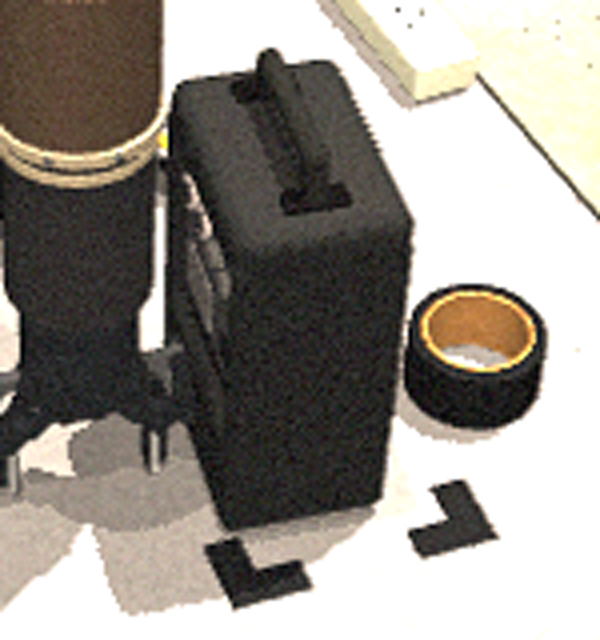

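View pics/e_scene.png

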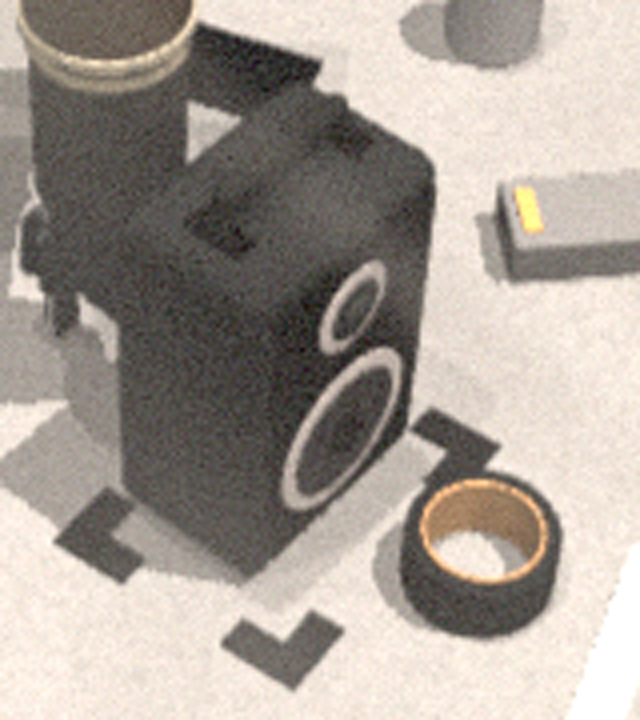

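```bash
python3 -c "
from h import *
spk([(250,580),(123,485),(407,432)],[(227,528),(380,502)],name='ov2')"
```

```text
spk [ 0.6497  0.0298 -0.1858] res [[0.5, 0.0], [-0.6, -0.1], [2.1, -0.6], [-1.6, 1.2], [1.0, 0.4]]
in marks: x -0.0186 y 0.0142 yaw -0.098
```

View pics/ov2.png

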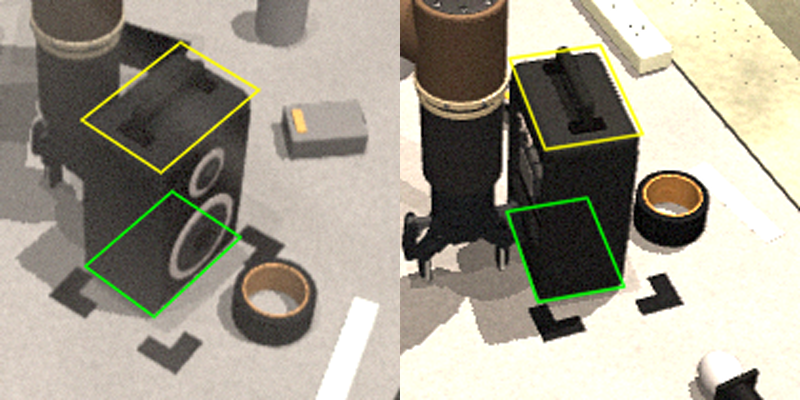

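```bash
python3 -m creep '[[[1,0,0,0.2,0],[1,0,0,0.2,0],[1,0,0.24,0,0],[1,0,0.24,0,0],[1,0,0,-0.15,0],[1,0,0,-0.15,0],[1,0,0.05,-0.1,0],[1,0,0.05,-0.1,0],[1,0,0.05,-0.1,0],[1,0,0.05,-0.1,0],[1,0,0.05,-0.1,0],[1,0,0.05,-0.1,0],[1,0,0.05,-0.1,0],[1,0,0.05,-0.1,0],[1,0,0,0,0]]]'
python3 -c "
from h import *
st();snap('f',(290,135,160,180),(270,130,150,160),4,2)"
```

```text
clock: 10.85
tcp_pos: [0.5329, 0.0234, 0.0134]
tcp_rot: [0.071, -0.702, 0.073, 0.705]
contact_force: [-7.3, 0.7, -0.1]
width: 0.998
t 10.85 tcp [0.5329 0.0234 0.0134] -z yaw -0.2037 tilt [-1.     0.002  0.005] F [-7.3  0.7 -0.1] M [0.37 2.32 0.  ] w 1.0 j [ 0.41  0.41 -0.57 -0.   -0.6  -0.61]
```

View pics/f_side.png

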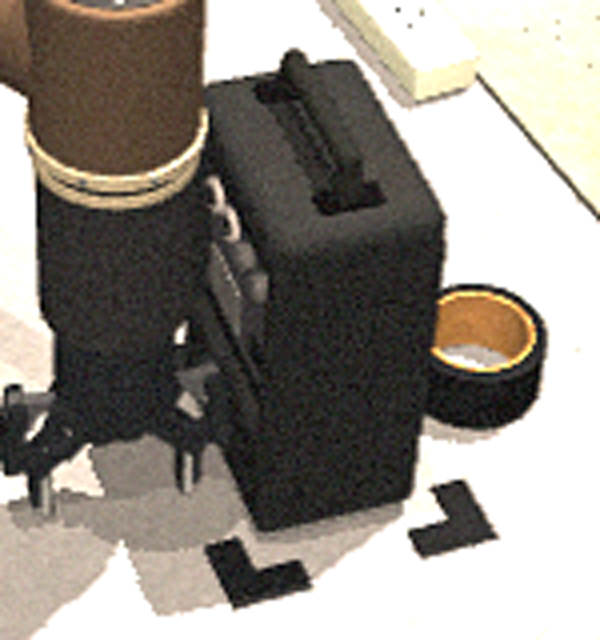

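View pics/f_scene.png

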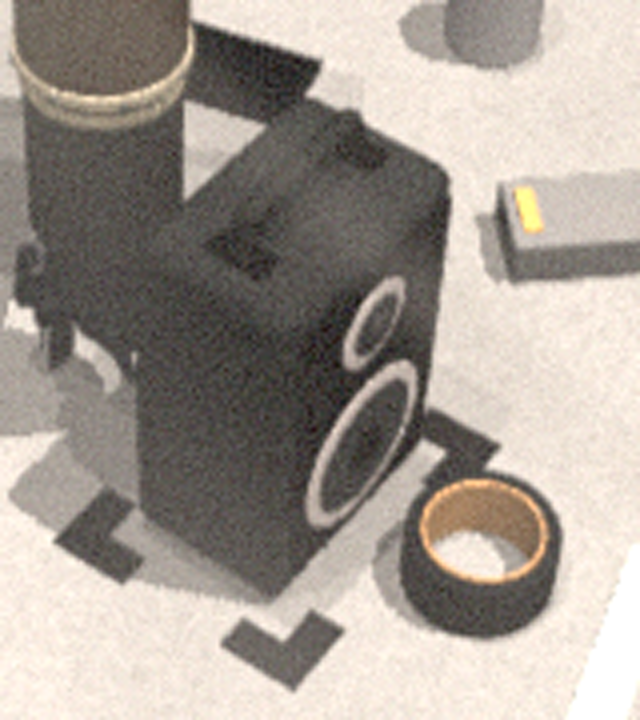

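```bash
python3 -c "
from h import *
spk([(272,601),(140,508),(421,447)],[(260,530),(412,498)],name='ov3')"
```

```text
spk [ 0.6662  0.0222 -0.1496] res [[0.7, 0.0], [-0.6, -0.0], [2.5, -0.8], [-1.5, 1.2], [0.8, 0.7]]
in marks: x -0.0015 y 0.008 yaw -0.061
```

View pics/ov3.png

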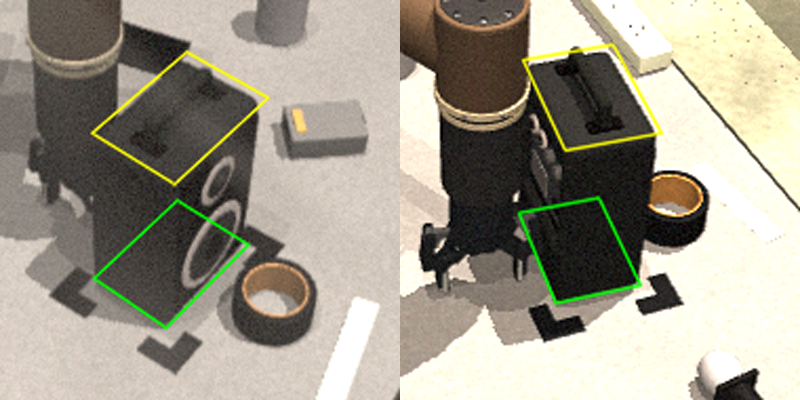

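```bash
python3 -m creep '[[[1,0,0,0.2,0],[1,0,0,0.6,0],[1,0,0,0.8,0],[1,0,0,0.8,0],[1,-1,0,0,0],[1,-1,0,0,0],[1,-1,0,0,0],[1,-1,0,0,0],[1,-1,0,0,0],[1,-1,0,0,0],[1,-1,0,0,0],[1,-1,0,0,0],[1,-1,0,0,0],[1,-1,0,0,0],[1,-1,0,0,0],[1,-1,0,0,0],[1,-1,0,0,0]]]'
python3 -c "
from h import *
st();snap('g',(290,135,160,180),(270,130,150,160),4,2)"
```

```text
clock: 12.75
tcp_pos: [0.4768, 0.0363, 0.341]
tcp_rot: [-0.072, 0.704, -0.071, -0.703]
contact_force: [0.3, -0.1, -0.6]
width: 0.998
t 12.75 tcp [0.4768 0.0363 0.341 ] -z yaw -0.2027 tilt [-1.    -0.001 -0.001] F [ 0.3 -0.1 -0.6] M [ 0.05 -0.09 -0.02] w 1.0 j [ 0.49 -0.02 -0.26  0.   -1.33 -0.69]
```

View pics/g_side.png

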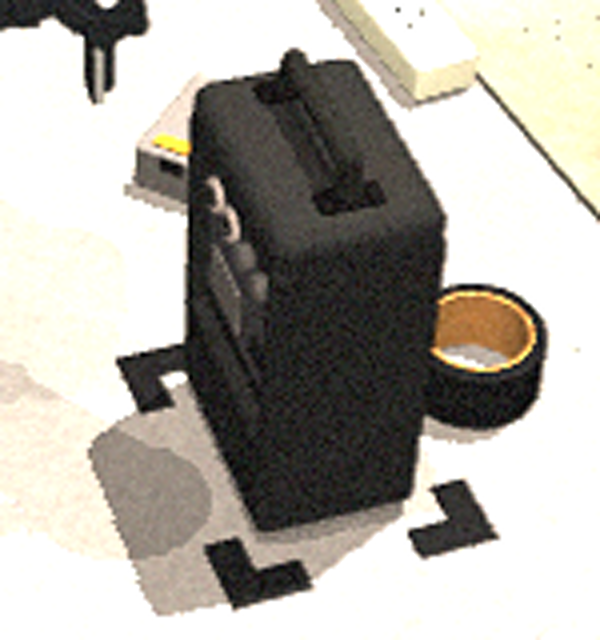

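View pics/g_scene.png

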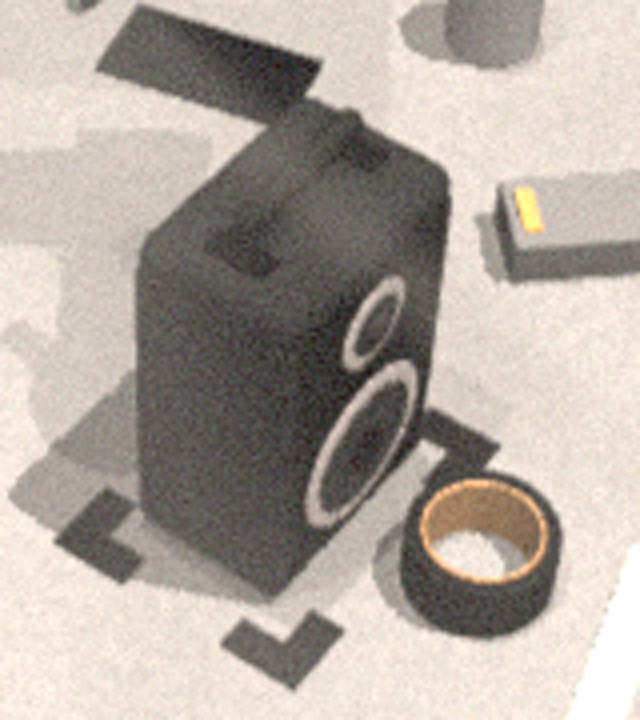

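```bash
python3 - <<'E'
from h import *
C=cams();a,b=C["scene"],C["side"]
o=lambda i,j,k:[i*(.067+.025*k),j*(.092+.025*k),0]
S=lambda *p:np.array(p)/4+(290-.0,135); D=lambda *p:np.array(p)/4+(270,130)
Ls=[o(-1,-1,1),o(-1,-1,0),o(1,-1,1),o(1,-1,0),o(1,1,1)]
us=[S(55,541),S(106,541),S(294,690),S(284,649),S(498,446)]
Ld=[o(-1,-1,1),o(-1,-1,0),o(1,-1,1),o(1,-1,0),o(-1,1,1),o(-1,1,0)]
ud=[D(236,608),D(253,572),D(497,536),D(453,520),D(117,360),D(160,377)]
for ob in([(a,Ls,us)],[(b,Ld,ud)],[(a,Ls,us),(b,Ld,ud)]):
    m,r=fit(ob,MK);print("marks",m.round(4),np.abs(r).max().round(1))
Lp=[l(1,-1),l(-1,-1),l(1,1)];u=[S(272,601),S(140,508),S(424,447)]
Lq=[l(-1,-1),l(1,-1),l(-1,1)];v=[D(260,530),D(412,498),D(188,385)]
for ob in([(a,Lp,u)],[(b,Lq,v)],[(a,Lp,u),(b,Lq,v)]):
    p,r=fit(ob,MK);print("spk",p.round(4),r.round(1).tolist())
    d=p-m;c,s=np.cos(m[2]),np.sin(m[2]);print("in marks",round(c*d[0]+s*d[1],4),round(-s*d[0]+c*d[1],4),round(d[2],3))
E
```

```text
marks [ 0.6674  0.0123 -0.0822] 1.2
marks [ 0.6664  0.0151 -0.0863] 1.1
marks [ 0.6668  0.0141 -0.086 ] 1.8
spk [ 0.6653  0.0209 -0.1518] [[0.0, 0.2], [-1.2, 0.1], [1.2, -0.5]]
in marks -0.002 0.0066 -0.066
spk [ 0.6683  0.0227 -0.1378] [[-0.4, 0.9], [1.6, 0.1], [-0.6, -5.5]]
in marks 0.0008 0.0087 -0.052
spk [ 0.6664  0.0212 -0.1488] [[0.6, 0.3], [-0.8, 0.3], [1.6, -0.5], [-1.2, 1.4], [1.0, 1.0], [-0.7, -5.2]]
in marks -0.001 0.0071 -0.063
```

```bash
python3 -m creep '[[[1,0,0,0,-1],[1,0,0,0,-1],[1,0,0,0,-1],[1,0,0,0,-1],[1,0,0,0,-1],[1,0,0,0,-1],[1,0,0,0,-1],[1,0,0,0,-1],[1,0,0,0,-1],[1,0,0,0,-1],[1,0,0,0,-1],[1,0,0,0,-1],[1,0,0,0,-1],[1,0,0,0,-1],[1,0,0,0,-1],[1,0,0,0,-1],[1,0,0,0,-1],[1,0,0,0,-1],[1,0,0,0,-1],[1,0,0,0,-1]]]'
python3 -m creep '[[[1,0,0,0,-0.35],[1,0,0.66,-0.71,0],[1,0,0.66,-0.71,0],[1,0,0.66,-0.71,0],[1,0,0.66,-0.71,0],[1,0,0.66,-0.71,0],[1,0,0.66,-0.71,0],[1,0,0.66,-0.71,0],[1,0,0.66,-0.71,0],[1,0,0.66,-0.71,0],[1,0,0.66,-0.71,0],[1,0,0,0,0],[1,0,0,0,0]]]'
python3 -c "
from h import *
s,M=st();print(np.arctan2(M[1,2],M[0,2]));C=snap('i',(290,0,200,200),None,3,1.8)
a=C['scene'];print([ray(a,u,0).round(3) for u in((418,205.5),(452,203),(416,191))])"
```

```text
clock: 14.95
tcp_pos: [0.4762, 0.0363, 0.3384]
tcp_rot: [-0.455, -0.54, -0.456, 0.541]
contact_force: [0.0, -0.3, 0.5]
width: 0.997
clock: 16.25
tcp_pos: [0.6655, 0.1882, 0.3379]
tcp_rot: [-0.462, -0.534, -0.462, 0.536]
contact_force: [-0.4, -0.7, 0.4]
width: 1.002
t 16.25 tcp [0.6655 0.1882 0.3379] -z yaw 1.4247 tilt [-1.    -0.002  0.001] F [-0.4 -0.7  0.4] M [-0.07 -0.01  0.03] w 1.0 j [ 0.56  0.35  0.19 -0.   -1.41  0.87]
-1.7168532646562367
[array([0.711, 0.252]), array([0.786, 0.309]), array([0.682, 0.298])]
```

View pics/i_scene.png

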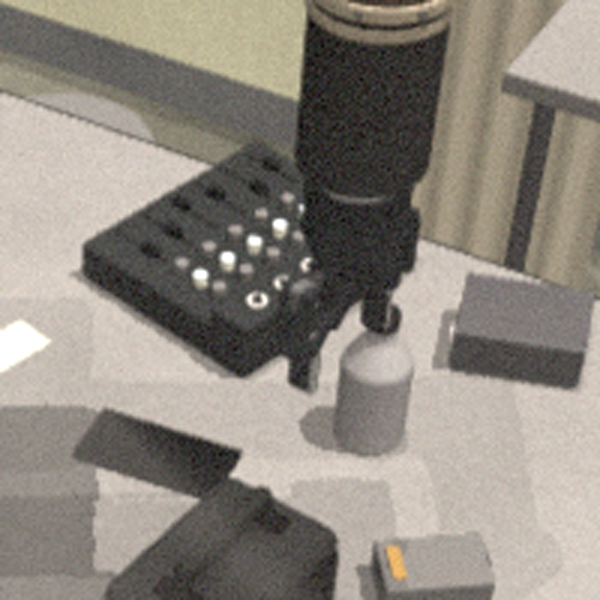

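```bash
python3 -m creep '[[[1,0.9,0,0,0],[1,1,0,0,0],[1,1,0,0,0],[1,1,0,0,0],[1,1,0,0,0],[1,1,0,0,0],[1,1,0,0,0],[1,1,0,0,0],[1,1,0,0,0],[1,1,0,0,0],[1,1,0,0,0],[1,1,0,0,0],[1,1,0,0,0],[1,0,0,0,0],[1,0,0,0,0]]]'
python3 -c "
from h import *
s,M=st();C=snap('j',(290,100,160,180),(240,100,170,160),4,2)"
```

```text
clock: 17.85
tcp_pos: [0.6655, 0.1877, 0.0178]
tcp_rot: [-0.462, -0.535, -0.462, 0.535]
contact_force: [0.4, 0.3, 1.4]
width: 0.998
t 17.85 tcp [0.6655 0.1877 0.0178] -z yaw 1.4253 tilt [-1.  0.  0.] F [0.4 0.3 1.4] M [-0.02 -0.04 -0.05] w 1.0 j [ 0.56  0.59 -0.19  0.   -0.78  0.87]
```

View pics/j_scene.png

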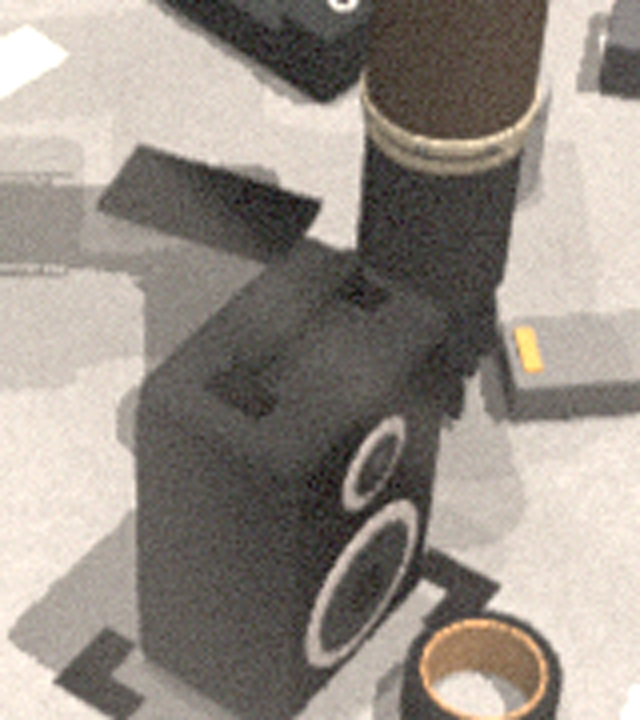

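```bash
python3 -m creep '[[[1,0.12,0,0,0],[1,0,0,0.1,0],[1,0,0,0.1,0],[1,0,0,0.1,0],[1,0,0,0.1,0],[1,0,0,0,0]]]'
python3 -m creep '[[[1,0,0,0.06,0],[1,0,0,0.06,0],[1,0,0,0.06,0],[1,0,0,0,0]]]'
python3 -c "
from h import *
s,M=st()"
```

```text
clock: 18.55
tcp_pos: [0.664, 0.1777, 0.0141]
tcp_rot: [-0.462, -0.535, -0.462, 0.535]
contact_force: [0.8, 0.1, 0.1]
width: 1.001
clock: 18.95
tcp_pos: [0.6641, 0.1756, 0.0143]
tcp_rot: [0.462, 0.536, 0.463, -0.534]
contact_force: [-0.7, 8.0, -0.7]
width: 0.999
t 18.95 tcp [0.6641 0.1756 0.0143] -z yaw 1.4261 tilt [-1.     0.002 -0.002] F [-0.7  8.  -0.7] M [ 2.5   0.15 -0.02] w 1.0 j [ 0.54  0.59 -0.21 -0.   -0.77  0.89]
```

```bash
python3 -m creep '[[[1,0,0,0.08,0],[1,0,0,0.08,0],[1,0,0,0.08,0],[1,0,0,0,0]]]'
python3 -c "
from h import *
s,M=st();C=snap('m',(290,135,160,180),(270,130,150,160),4,2)"
```

```text
clock: 19.35
tcp_pos: [0.6635, 0.1699, 0.0143]
tcp_rot: [0.463, 0.536, 0.463, -0.533]
contact_force: [0.5, 7.8, -1.8]
width: 0.999
t 19.35 tcp [0.6635 0.1699 0.0143] -z yaw 1.4265 tilt [-1.     0.002 -0.003] F [ 0.5  7.8 -1.8] M [ 2.55 -0.21  0.07] w 1.0 j [ 0.53  0.59 -0.21 -0.   -0.77  0.89]
```

View pics/m_scene.png

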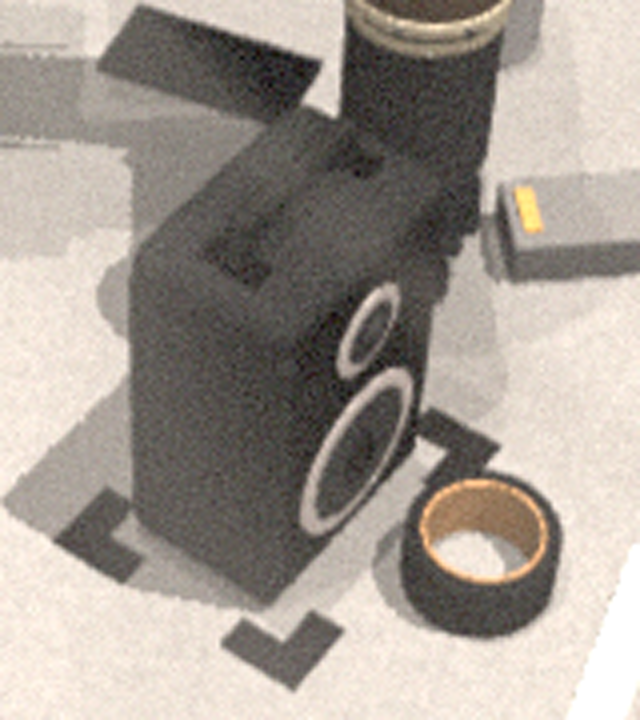

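View pics/m_side.png

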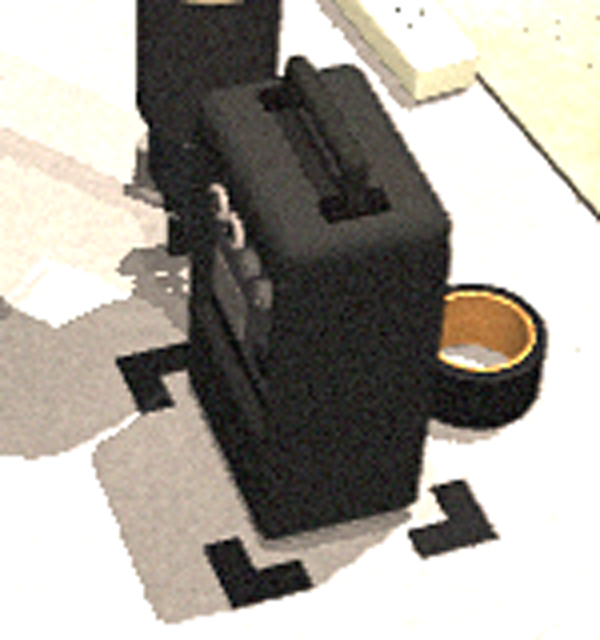

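```bash
python3 -c "
from h import *
spk([(265,607),(133,517),(417,451)],[(265,539),(416,505)],name='ov4')"
```

```text
spk [ 0.6644  0.0153 -0.1332] res [[1.0, 0.2], [-0.8, -0.2], [1.4, -0.7], [-1.6, 1.2], [0.8, 0.7]]
in marks: x -0.0027 y 0.001 yaw -0.045
```

View pics/ov4.png

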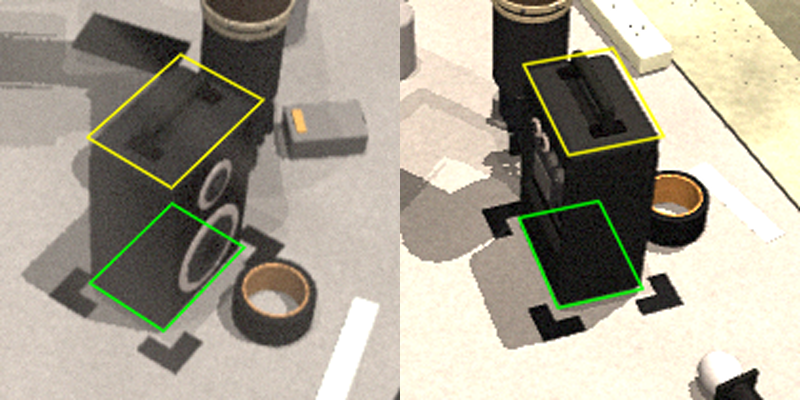

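Centred to about 3 mm in x and 1 mm in y, with yaw about −0.045 rad. I'll back the hand off along −z and then raise it.

```bash
python3 -m creep '[[[1,0,0,-0.2,0],[1,0,0,-0.4,0],[1,-0.3,0,-0.2,0],[1,-1,0,0,0],[1,-1,0,0,0],[1,-1,0,0,0],[1,-1,0,0,0],[1,-1,0,0,0],[1,-1,0,0,0],[1,-1,0,0,0],[1,-1,0,0,0],[1,-1,0,0,0],[1,-1,0,0,0],[1,-1,0,0,0],[1,-1,0,0,0],[1,-1,0,0,0],[1,0,0,0,0],[1,0,0,0,0]]]'
python3 -c "
from h import *
s,M=st();C=snap('n',(290,135,160,180),(270,130,150,160),4,2);snap('w',(0,0,640,480),None,1,1.3)"
```

```text
clock: 21.35
tcp_pos: [0.6654, 0.1877, 0.3476]
tcp_rot: [0.462, 0.536, 0.462, -0.534]
contact_force: [0.0, -0.4, -0.1]
width: 1.003
t 21.35 tcp [0.6654 0.1877 0.3476] -z yaw 1.4254 tilt [-1.     0.001 -0.001] F [ 0.  -0.4 -0.1] M [0.05 0.01 0.01] w 1.0 j [ 0.56  0.35  0.21 -0.   -1.43  0.87]
```

View pics/n_scene.png

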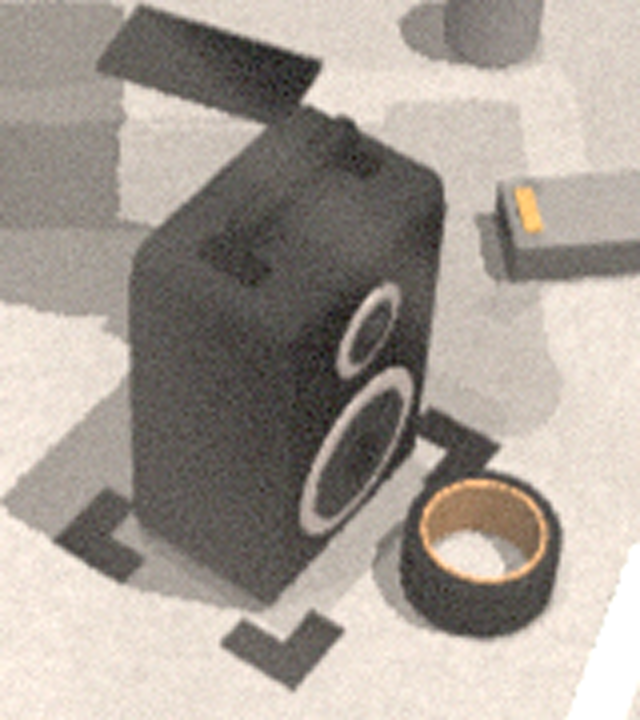

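View pics/n_side.png

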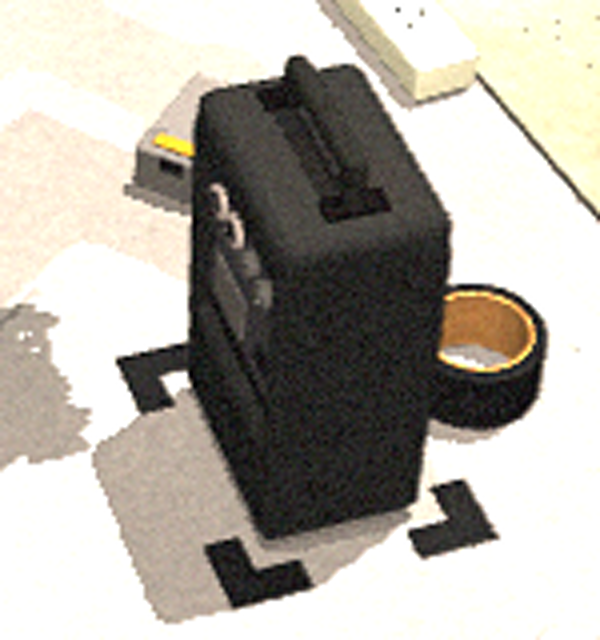

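View pics/w_scene.png

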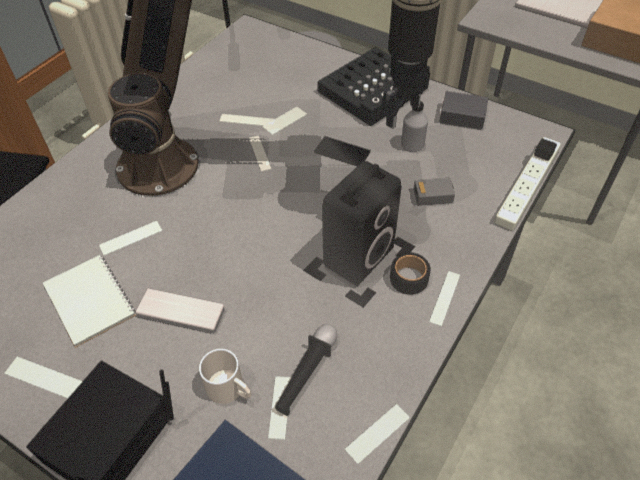

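The speaker hasn't moved since the last fit: its corners are at the same pixels, scene (265,607) and side (265,539). It stands upright inside all four marks. The other objects are at their starting pixels and the hand is clear, so I'm handing in.

```bash
python3 -c "
from rig import robot
print(robot.finish_job())"
```

```text
the job is handed in; nothing more can be done
None
```

The loudspeaker stands upright inside its four tape marks and the hand is clear of it. I handed the job in at about 21 s of the 64 s; no verdict was reported.

**What I did:** I pushed the lower back about 66 mm forward, which also turned the speaker towards square. I then pushed the left side about 7 mm. Both pushes were roughly 45 mm above the table, at 7–11 N. I used the outer side of one open finger, because with the tool vertical the gripper body would have touched the speaker before two spread fingertips could.

**Last checks:**

| Speaker relative to marks | Measured | Limit |
|---|---|---|
| x | −3 mm | ±14 mm |
| y | +1 mm | ±14 mm |
| turn | −0.045 rad | 0.15 rad |

- **Stability:** I saw no rocking, and the speaker did not shift when the hand came away.
- **Other objects:** the rest of the table looked unmoved in the final pictures, judged by eye only.
- **Robot contact:** the last force reading was about zero, with the hand raised above the speaker.

**Disagreements:** the two cameras differed by 2–3 mm. Some corner fits were off by 1–2 pixels, and one hidden back corner was off by 5 pixels, so I left it out of the final fit.

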